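Shut the counter's water cock with the T key and clip the key away

ROBOT

A 7-joint arm with a two-finger parallel gripper is mounted at the origin on the work surface. World frame = base frame: x ahead of the robot, y to its left, z up, the work surface at z = 0. Lengths are in mm, angles in rad, forces in N, time in s.
With the tool pointing down it reaches from about 400 to 875 mm from the base axis. Payload 4.4 kg.
Tool frame: the origin (TCP) lies at the very end of the fingers, on their centre line; the grasp point (between the pads) lies 19 mm behind it; z points along the fingers, y is the line along which they close (so a half turn about z gives the same grasp; the last joint's range is limited). The gripper opens to 85 mm and grips with 20 to 120 N. Pads are 22 mm wide; open, the fingers measure 114 mm over their backs; the gripper's body (76 mm by 85 mm) begins 54 mm behind the grasp point. The pads swing forward as they close: fully open they stand 13 mm farther back than shut.
Start: joints at [1.283, 0.628, 0.038, 1.517, -0.027, 0.996, -0.02], TCP at [143.018, -634.085, 231.313] pointing down, gripper open.
Joint ranges: [-3.06, 3.06], [-0.37, 2.12], [-1.25, 1.32], [0.18, 2.47], [-1.1, 4.24], [0.23, 1.98], [-2.94, 2.94]. Speed limits (rad/s): [2.57, 2.57, 3.14, 3.14, 3.14, 3.14, 3.14].

INTERFACE

Orientations are given as [roll, pitch, yaw] about the fixed x, y, z axes, in that order (R = Rz(yaw) Ry(pitch) Rx(roll)).
In Python, from cell import sensors, get_image, camera_params, order gives the robot as it stands.
- The arm moves only by the shell command python3 -m inch 'ROWS' [OPENING]. ROWS is JSON, a list that holds one entry, the list of rows, each a list of 4 numbers: the shift along the tool's x, y, z in cm, then the turn about the tool's z in degrees. A call has 1 to 8 rows; each row is the pose to reach, as a shift and turn from the pose commanded when the call began, along the tool's axes at that moment; what a row does not reach only later rows make up. A row lasts 1/12 s, in which the tool goes at most 41.7 mm and 7.16 degrees, less where a joint would pass 70% of its speed; a pose out of reach is approached as far as the arm can. A call with a gripper value outside its range is refused whole. OPENING is the finger opening in cm, from 0 to 8.54, set as the call begins (- or left out, the last holds). The fingers move at their own pace and stop on an object; the grip force is fixed at half the most. Time passes only in rows, so rows that repeat a pose let the fingers close. It gives the time, the measured TCP pose, the force, the opening and the grip force at its end, in the units of the state.
- sensors.read_state(): the state, without advancing time (a new reading comes with each control period).
- get_image(name): name is "scene" or "top" or "wrist"; returns the picture (384x512x3 uint8, blue, green, red); there is no depth.
- camera_params(name): a dict with "mtx" (3x3 intrinsics, pixels), "rvec" (rotation vector, rad) and "tvec" (3), from world to camera coordinates, as OpenCV has them. Camera axes: x right, y down, z forward; pixel columns grow to the right and rows downward; lengths in mm; the calibration is good to about 2 mm. A picture is of the moment at which its call begins: read the wrist's pose just before it. camera_params takes no time and is no camera call; for the wrist camera it gives the pose at the moment of the call.
- order.finish_job(): hands the job in; it is judged then, once.
The state is a dict: "clock": time; "qpos": joint angles; "qd": joint speeds; "tau": joint torques, N m; "eef_pos": TCP position; "tool_rot": TCP orientation; "force": force on the tool from outside, world axes, zero at the start; "torque": the same for the moment, N m; "width": finger opening in mm; "gripper_force": force on a finger pad.
Only numpy, scipy, OpenCV 4.12 (cv2) and the standard library are available. Lean on these libraries where they do the work, as an engineer would, in place of code of your own. Each camera call takes 0.05 s, during which the arm holds its last target. There are 200 camera calls.

TASK

Shut off the water: pull the red T key sideways out of its spring clip, press it into the blue valve on the counter, turning it until its bit drops fully home in the slotted spindle, and turn it clockwise (seen from above) up to the stop. Then lift the key out and snap it back upright into the clip it came from, leaving the two brushes in their clips and the soap bottle where it stands.

Things in the scene. Friction and masses are not known exactly. Their poses are not given: they have to be found in the camera images.
- key_grip (a point): Centre of the T key's red handle bar, 125 mm above its tip: bar 80 mm long (key's y axis), 14 mm thick (x), 20 mm tall (z, up). Key about 0.18 kg, 135 mm tall, round steel stem 16 mm in diameter. It starts upright in one of the three clips, bar within 0.3 rad of the rack's y axis.
- key_tip (a point): Centre of the underside of the key's flat bit, axes as key_grip. Bit 26 mm wide (y axis, parallel to the bar), 8 mm thick (x), 14.5 mm tall; a half turn gives the same fit. A brass collar on the stem, 35 mm in diameter, 6 mm thick, has its underside 25 mm above this point.
- valve_mouth (a point): Centre of the round well in the top of the fixed blue valve block (104 x 104 x 32 mm, pipes out to 101 mm along +-x). z up. Well 31 mm in diameter, chamfered, 12 mm deep down to the brass spindle: the tip rests there, 12 mm below this point, until it drops in. Fully home, the key's collar lies on the block's top, tip 25 mm below this point.
- slot (a point): Centre of the slot in the spindle's face, 12 mm below valve_mouth. The slot runs along this frame's y axis (turning with the spindle): 28.6 mm long, 10.6 mm wide, over 13 mm deep; the bit has about 0.1 rad of play either way. On the block, green marks show the slot's direction when open, red when shut.
- spindle (a joint): Turn of the spindle in rad, growing clockwise seen from above. 0 is fully open, stop (shut) at 1.4. Starts between 0 and 0.3; stays where left; takes about 0.15 N m to turn.
- clip0 (a point): Right-hand (-y) clip of the white fixed rack: where a clipped thing's foot centre stands, on the rack's foot plate 10 mm above the counter. Axes are the rack's: z up, y along the row, clip open towards -x. Foot plate from 42 mm in front of this point to 38 mm behind, 300 mm long; posts and a rail 20 to 28 mm behind, top 90 mm above this point.
- clip1 (a point): Middle clip, 90 mm along y from clip0, same axes. In each clip two blue spring jaws hold a 16 mm stem 70 to 90 mm above the foot plate against a grey stop pad. A stem pushed along +x meets the jaws 17 mm before its seat, needs about 2 to 5 N and snaps in over the last 8 mm; pulled out along -x it is clear of the jaws after 35 mm.
- clip2 (a point): Left-hand (+y) clip of the rack, 180 mm along y from clip0, same axes and make.
- brush_a_mid (a point): Yellow bottle brush standing head down in a clip: this point is half-way up, 65 mm above its foot. 128 mm tall, head 33 mm in diameter and 50 mm tall, handle 16 mm in diameter. Leave it.
- brush_b_mid (a point): Green bottle brush, same size, in another clip: point 65 mm above its foot. Leave it.
- soap_mid (a point): Green soap bottle, 64 mm in diameter, 150 mm tall, loose on the counter: point 75 mm above its foot. Leave it.

How it is judged:
By the outcome, as a careful person would: the job done as asked, in the order asked, and still so for the second after the job is handed in, with the robot touching nothing.
It also fails if it takes over 72 s, if anything falls off the work surface, if the arm or the gripper's body presses on something with over 40 N, if the wrist force passes 120 N, or if a joint passes its speed limit or range.

## Working session

There is one attempt and no reset: what is moved stays moved. The work goes in short steps, Python scripts to look and compute and a shell command to move; the robot and the scene stay as the last step left them, time stands still between calls to the robot, and variables do not carry over. Pictures are saved under pics/ and viewed, at most 13 in all, crops included, and the job is handed in when it is done.

```bash
ls; mkdir -p pics; cat > h.py <<'E'
import numpy as np, cv2
from cell import sensors, get_image, camera_params, order
def cam(n):
    p=camera_params(n); R=cv2.Rodrigues(np.array(p["rvec"],float))[0]
    return np.array(p["mtx"],float),R,np.array(p["tvec"],float).ravel()
def ray(n,uv,c=None):
    K,R,t=c or cam(n); d=R.T@np.linalg.inv(K)@np.array([uv[0],uv[1],1.]); return -R.T@t,d
def onz(n,uv,z,c=None):
    o,d=ray(n,uv,c); return o+d*(z-o[2])/d[2]
def proj(n,X,c=None):
    K,R,t=c or cam(n); p=K@(R@np.array(X,float)+t); return p[:2]/p[2]
E
python3 - <<'E'
from h import *
a=get_image("scene");b=get_image("top");cv2.imwrite("pics/s0.png",a);cv2.imwrite("pics/t0.png",b)
for n in("scene","top","wrist"):
    K,R,t=cam(n);print(n,K[0,0],(-R.T@t).round(),R[2].round(2))
print(sensors.read_state())
E
```

```text
pics
scene 363.77374675860375 [973. 303. 649.] [-0.5  -0.43 -0.75]
top 436.8018222778284 [436.   6. 954.] [ 0.17 -0.03 -0.98]
wrist 273.94889653854773 [ 226. -616.  373.] [-0.32 -0.07 -0.95]
{'clock': 0.1, 'qpos': array([ 1.28320364,  0.62926913,  0.03843083,  1.51826192, -0.02703485,
        0.99631616, -0.01998443]), 'qd': array([-0.00170783, -0.00261474, -0.00107335, -0.00132412, -0.00132421,
        0.0001443 , -0.00011565]), 'tau': array([ 2.39190158e-03, -5.64528787e+01,  1.23074312e+00, -1.93971366e+01,
        1.13923615e-02,  5.41294139e-03, -2.13437784e-05]), 'eef_pos': array([ 142.90966864, -633.51639688,  230.47269102]), 'tool_rot': array([-3.13985499e+00, -1.90147676e-05,  2.21800673e-01]), 'force': array([-0.43777015,  0.31525403,  0.37235357]), 'torque': array([-0.02631457,  0.00912271,  0.00029022]), 'gripper_force': 0.0, 'width': 85.26809271541306}
```

View pics/s0.png

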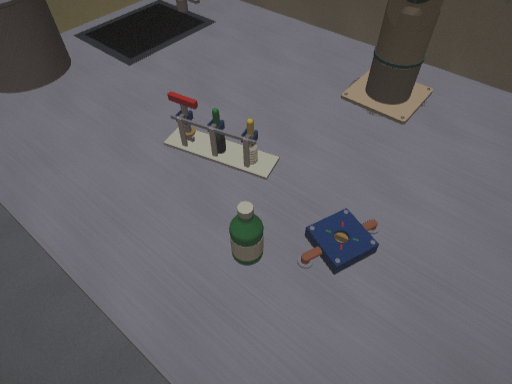

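View pics/t0.png

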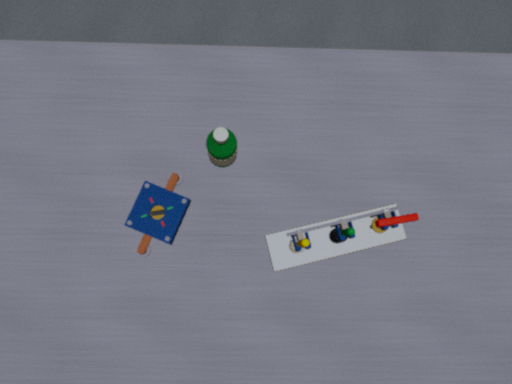

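The key (red bar) stands in the end clip at top pixel (397,220), with the green brush at (345,233) and the yellow one at (303,243). The valve well is at (158,213) with its red and green marks around it, and the soap is at (222,147). Next I measure these.

```bash
python3 - <<'E'
from h import *
b=cv2.imread("pics/t0.png");a=cv2.imread("pics/s0.png")
for n in [(256,192),(0,0),(511,0),(0,383)]: print(n,onz("top",n,0).round())
def comps(im,lo,hi,box,mn=4):
    hsv=cv2.cvtColor(im,cv2.COLOR_BGR2HSV);m=cv2.inRange(hsv,lo,hi)
    k=np.zeros_like(m);x0,y0,x1,y1=box;k[y0:y1,x0:x1]=m[y0:y1,x0:x1]
    for c in cv2.findContours(k,0,1)[0]:
        if cv2.contourArea(c)>=mn: yield c
def rect(c): r=cv2.minAreaRect(c);return np.array(r[0]),cv2.boxPoints(r),cv2.contourArea(c)
print("blk")
for c in comps(b,(105,100,20),(130,255,255),(100,160,215,260),500):
    c0,bp,A=rect(c);print(A,onz("top",c0,32).round(1),[onz("top",p,32)[:2].round().tolist() for p in bp])
for nm,lo,hi in(("red",(0,150,80),(5,255,255)),("red2",(172,120,80),(180,255,255)),("green",(45,120,80),(85,255,255)),("brass",(15,100,80),(32,255,255))):
    for c in comps(b,lo,hi,(132,190,185,236),2):
        c0,bp,A=rect(c);print(nm,A,c0,onz("top",c0,32 if nm!="brass" else 20).round(1))
print("bar")
for c in comps(b,(0,180,80),(5,255,255),(360,200,430,240),20):
    c0,bp,A=rect(c);print(A,c0,onz("top",c0,145).round(1),[onz("top",p,145)[:2].round().tolist() for p in bp])
print("rack")
for c in comps(b,(0,0,150),(180,60,255),(260,200,415,275),100):
    c0,bp,A=rect(c);print(A,onz("top",c0,10).round(1),[onz("top",p,10)[:2].round().tolist() for p in bp])
for nm,im in(("top",b),("scene",a)):
  for k,lo,hi,box in(("yb",(22,150,120),(32,255,255),((290,235,315,255) if nm=="top" else (240,110,260,130))),("gb",(45,120,60),(85,255,255),((335,222,360,245) if nm=="top" else (208,104,222,125)))):
    for c in comps(im,lo,hi,box,4):
        c0,bp,A=rect(c);print(nm,k,A,c0,onz(nm,c0,138).round(1))
for c in comps(a,(0,150,80),(8,255,255),(160,85,205,115),20):
    c0,bp,A=rect(c);print("scene bar",A,c0,onz("scene",c0,135).round(1))
cv2.imwrite("pics/t1.png",np.hstack([cv2.resize(b[180:250,120:200],(400,350),interpolation=2),cv2.resize(b[195:275,260:425][:,65:],(400,320),interpolation=2)[:350] if 0 else cv2.copyMakeBorder(cv2.resize(b[195:265,345:425],(400,350),interpolation=2),0,0,0,0,0)]))
E
```

```text
(256, 192) [598. -42.   0.]
(0, 0) [1047.  564.    0.]
(511, 0) [1087. -666.    0.]
(0, 383) [199. 473.  -0.]
blk
2353.5 [547.1 167.3  32. ] [[520.0, 235.0], [618.0, 198.0], [575.0, 99.0], [478.0, 137.0]]
red2 2.5 [162.3999939  223.30001831] [523.1 155.7  32. ]
red2 2.0 [151.00001526 200.00001526] [572.2 181.9  32. ]
green 5.0 [143.49998474 215.50001526] [539.  195.9  32. ]
green 5.0 [169.50001526 207.50003052] [556.8 142.2  32. ]
brass 27.5 [157.59231567 216.23847961] [539.2 168.5  20. ]
brass 40.5 [156.77026367 208.12162781] [556.6 171.   20. ]
bar
214.5 [396.85131836 219.60809326] [ 525.3 -300.5  145. ] [[525.0, -261.0], [539.0, -339.0], [526.0, -340.0], [512.0, -263.0]]
rack
3087.5 [ 501.8 -215.7   10. ] [[504.0, -62.0], [580.0, -355.0], [500.0, -371.0], [427.0, -81.0]]
top yb 39.5 [304.5 242.5] [ 480.8 -126.6  138. ]
top gb 35.5 [350. 231.] [ 503.4 -212.9  138. ]
scene bar 88.0 [181.55000305  97.34999084] [ 522. -312.  135.]
```

View pics/t1.png

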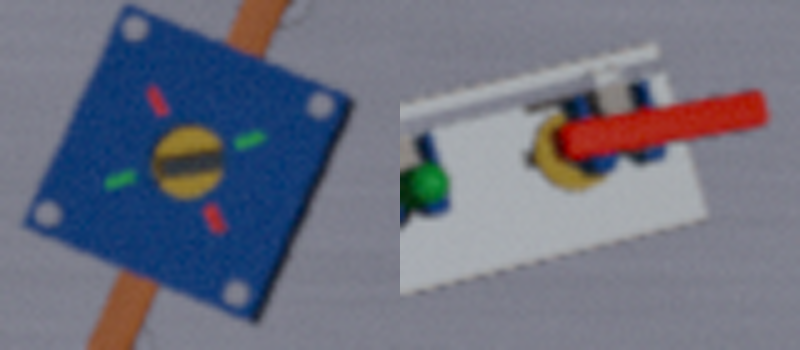

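```bash
cat > g.py <<'E'
import sys
from h import *
# target x y z yaw -> shift in tool axes (cm), turn (deg) from the measured pose
def go(x,y,z,yaw):
    s=sensors.read_state(); p=s["eef_pos"]; r=s["tool_rot"]; w=r[2]
    d=np.array([x,y,z])-p; c,n=np.cos(w),np.sin(w)
    t=np.degrees((w-yaw+np.pi)%(2*np.pi)-np.pi)
    print("at",p.round(1),r.round(3),"t",round(s["clock"],2),"F",s["force"].round(1),"T",s["torque"].round(2),"w",round(s["width"],1),round(s["gripper_force"]),"-> shift",((c*d[0]+n*d[1])/10).round(2),((n*d[0]-c*d[1])/10).round(2),(-d[2]/10).round(2),"turn",t.round(1))
if __name__=="__main__": go(*map(float,sys.argv[1:5]))
E
python3 g.py 525.3 -300.5 230 1.749
```

```text
at [ 142.9 -633.5  230.5] [-3.14  -0.     0.222] t 0.1 F [-0.4  0.3  0.4] T [-0.03  0.01  0.  ] w 85.3 0 -> shift 44.63 -24.07 0.05 turn -87.5
```

```bash
python3 -m inch '[[[1.5,-0.8,0,-3],[4.5,-2.4,0,-9],[7.8,-4.2,0,-15.5],[11.1,-6,0,-22],[14.4,-7.8,0,-28.5],[17.7,-9.6,0,-35],[21,-11.4,0,-41.5],[24,-13,0,-47.5]]]'; python3 g.py 525.3 -300.5 230 1.749
```

```text
clock: 0.77
eef_pos: [350.9, -451.1, 231.4]
tool_rot: [-3.142, -0.001, 1.061]
force: [1.1, -0.1, -0.3]
width: 85.9
gripper_force: 0.0
at [ 350.9 -451.1  231.4] [-3.142e+00 -1.000e-03  1.061e+00] t 0.77 F [ 1.1 -0.1 -0.3] T [ 0.   -0.07  0.04] w 85.9 0 -> shift 21.66 7.87 0.14 turn -39.4
```

```bash
python3 -m inch '[[[3,1.1,0,-5.5],[6,2.2,0,-11],[9,3.3,0,-16.5],[12.5,4.5,0,-22.5],[16,5.8,0,-29],[19.5,7.1,0,-35.5],[21.6,7.85,0,-39.4],[21.6,7.85,0,-39.4]]]'; python3 - <<'E'
from h import *
im=get_image("wrist");cv2.imwrite("pics/w1.png",im)
K,R,t=cam("wrist");print(-R.T@t)
m=cv2.inRange(cv2.cvtColor(im,cv2.COLOR_BGR2HSV),(0,170,70),(6,255,255))
for c in cv2.findContours(m,0,1)[0]:
    if cv2.contourArea(c)>100:
        r=cv2.minAreaRect(c);print(r,onz("wrist",r[0],145).round(1),[onz("wrist",p,145)[:2].round().tolist() for p in cv2.boxPoints(r)])
E
python3 g.py 525.3 -300.5 150 1.749
```

```text
clock: 1.43
eef_pos: [529.2, -298.2, 231.5]
tool_rot: [3.137, -0.004, 1.753]
force: [0.1, -0.4, 0.7]
width: 85.2
gripper_force: 0.0
[ 511.94174559 -219.68182535  373.60749783]
((254.0, 201.5), (83.0, 14.0), 90.0) [ 524.1 -303.6  145. ] [[512.0, -268.0], [524.0, -266.0], [538.0, -343.0], [525.0, -346.0]]
at [ 526.5 -301.3  231.2] [ 3.140e+00 -2.000e-03  1.747e+00] t 1.48 F [-1.2 -0.6 -0.5] T [-0.03  0.02 -0.01] w 85.1 0 -> shift 0.1 -0.1 8.12 turn -0.1
```

View pics/w1.png

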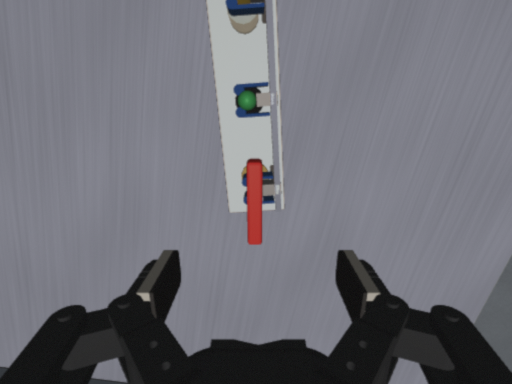

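Wrist view: the bar is at pixels (254,159–243), parallel to the finger pads' faces and clear of everything. I descend onto it and close.

```bash
python3 -m inch '[[[0.1,0,2,0],[0.1,0.1,4.5,0],[0.1,0.15,7,0],[0.1,0.15,9.2,0],[0.1,0.15,10.4,0],[0.1,0.15,10.4,0],[0.1,0.15,10.4,0]]]' 5; python3 g.py 524.7 -302 127 1.749;python3 -m inch '[[[0,0,0,0],[0,0,0,0],[0,0,0,0],[0,0,0,0],[0,0,0,0],[0,0,0,0]]]' 0.8;python3 g.py 524.7 -302 127 1.749
```

```text
clock: 2.07
eef_pos: [524.8, -305.0, 127.3]
tool_rot: [-3.141, -0.0, 1.738]
force: [-0.2, -0.1, -0.1]
width: 49.9
gripper_force: 0.0
at [ 524.8 -305.   127.3] [-3.141 -0.     1.738] t 2.07 F [-0.2 -0.1 -0.1] T [ 0.01 -0.01  0.  ] w 49.9 0 -> shift 0.29 0.04 0.03 turn -0.6
clock: 2.57
eef_pos: [526.8, -305.2, 129.0]
tool_rot: [3.139, 0.002, 1.739]
force: [0.8, 0.8, 6.1]
width: 12.4
gripper_force: 59.9
at [ 526.8 -305.2  129. ] [3.139e+00 2.000e-03 1.739e+00] t 2.57 F [0.8 0.8 6.1] T [ 0.11 -0.16  0.02] w 12.4 60 -> shift 0.35 -0.15 0.2 turn -0.6
```

```bash
python3 -m inch '[[[0,0,-0.1,0],[-0.05,-0.6,-0.15,0],[-0.1,-1.2,-0.15,0],[-0.17,-2,-0.15,0],[-0.26,-3,-0.15,0],[-0.34,-4,-0.15,0],[-0.43,-5,-0.2,0],[-0.48,-5.6,-0.5,0]]]';  python3 g.py 470 -314 290 1.749; python3 -m inch '[[[0,0,-2,0],[0,0,-5,0],[0,0,-8.5,0],[0,0,-12,0],[0,0,-15,0],[0,0,-16,0],[0,0,-16,0]]]'; python3 - <<'E'
from h import *
cv2.imwrite("pics/w2.png",get_image("wrist"));cv2.imwrite("pics/s2.png",get_image("scene"))
E
python3 g.py 547 167.5 290 1.77
```

```text
clock: 3.23
eef_pos: [466.8, -319.4, 131.3]
tool_rot: [-3.136, -0.002, 1.737]
force: [-1.2, -0.3, -0.7]
width: 12.6
gripper_force: 59.0
at [ 466.8 -319.4  131.3] [-3.136e+00 -2.000e-03  1.737e+00] t 3.23 F [-1.2 -0.3 -0.7] T [-0.01  0.07  0.01] w 12.6 59 -> shift 0.48 0.41 -15.87 turn -0.7
clock: 3.82
eef_pos: [471.3, -319.7, 294.9]
tool_rot: [3.139, 0.004, 1.738]
force: [0.2, -0.2, -0.7]
width: 12.3
gripper_force: 59.1
at [ 469.4 -318.8  291.1] [-3.139e+00 -1.000e-03  1.738e+00] t 3.92 F [ 0.3 -0.  -1.2] T [ 0.   -0.01 -0.04] w 12.2 59 -> shift 46.66 15.74 0.11 turn -1.8
```

View pics/s2.png

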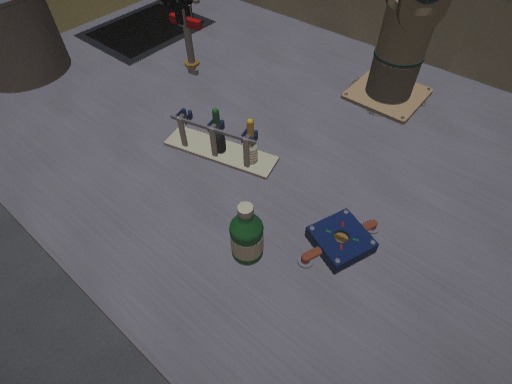

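The scene view shows the key hanging upright in the gripper, clip0 empty, and both brushes and the soap untouched. Now I carry the key to just before the valve for a close look.

```bash
python3 -m inch '[[[1,0.3,0,0],[3.5,1.2,0,0],[7,2.4,0,0],[10.5,3.6,0,0],[14,4.8,0,0],[17.5,6,0,0],[21,7.2,0,0],[24.5,8.4,0,0]]]'; python3 g.py 535 80 290 1.77; python3 -m inch '[[[3.2,1.1,0,0],[6.5,2.2,0,-0.5],[9.5,3.3,0,-1],[12,4.1,1,-1.8],[13.4,4.6,4,-1.8],[13.7,4.7,7.5,-1.8],[13.7,4.7,10.5,-1.8],[13.7,4.7,12,-1.8]]]'; python3 -m inch '[[[0,0,0,0],[0,0,0,0],[0,0,0,0]]]'
python3 - <<'E'
from h import *
s=sensors.read_state();c=cam("wrist");im=get_image("wrist");cv2.imwrite("pics/w3.png",im)
np.savez("w3.npz",K=c[0],R=c[1],t=c[2]);print(-c[1].T@c[2],s["eef_pos"],s["tool_rot"])
u,v=proj("wrist",[547,167.5,32],c).astype(int);print(u,v)
x0,y0=max(u-70,0),max(v-60,0);print(x0,y0)
cv2.imwrite("pics/w3c.png",cv2.resize(im[y0:y0+120,x0:x0+140],None,fx=5,fy=5,interpolation=2))
E
```

```text
clock: 4.58
eef_pos: [511.2, -60.7, 290.4]
tool_rot: [-3.138, -0.001, 1.739]
force: [0.4, -0.1, -1.0]
width: 12.5
gripper_force: 59.0
at [511.2 -60.7 290.4] [-3.138e+00 -1.000e-03  1.739e+00] t 4.58 F [ 0.4 -0.1 -1. ] T [-0.01 -0.03  0.01] w 12.5 59 -> shift 13.48 4.71 0.04 turn -1.8
clock: 5.25
eef_pos: [531.9, 80.2, 167.0]
tool_rot: [-3.132, -0.001, 1.772]
force: [-0.5, -1.1, -2.1]
width: 12.6
gripper_force: 59.0
clock: 5.5
eef_pos: [536.4, 80.2, 172.6]
tool_rot: [3.141, -0.001, 1.77]
force: [1.0, 0.6, -1.6]
width: 12.5
gripper_force: 59.0
[520.04161781 161.76873338 314.86770191] [536.35891572  80.2256301  172.61690117] [ 3.14133950e+00 -5.28736528e-04  1.77025211e+00]
285 99
215 39
```

View pics/w3c.png

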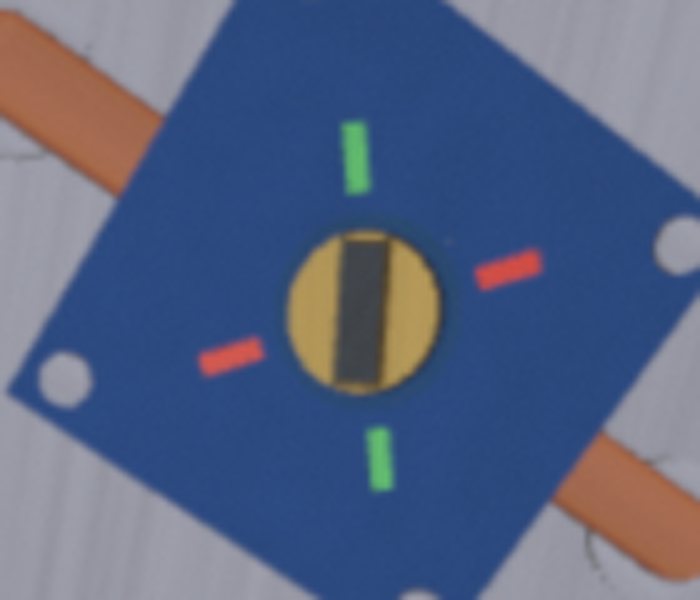

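Close-up: the well is at crop pixel (363,312), and the slot runs (365,240)–(358,385). The green marks are at (356,158) and (380,460), the red ones at (510,270) and (231,357). I compute these and look for the key's collar.

```bash
python3 - <<'E'
from h import *
f=np.load("w3.npz");c=(f["K"],f["R"],f["t"]);im=cv2.imread("pics/w3.png");hsv=cv2.cvtColor(im,cv2.COLOR_BGR2HSV)
def P(x,y,z): return onz("wrist",(215+(x+.5)/5-.5,39+(y+.5)/5-.5),z,c)
g1,g2,r1,r2=P(356,158,32),P(380,460,32),P(510,270,32),P(231,357,32)
print("centres",((g1+g2)/2).round(1),((r1+r2)/2).round(1),"spindle ctr",P(363,312,20).round(1))
s1,s2=P(366,240,20),P(358,386,20)
d=lambda a,b:round(float(np.degrees(np.arctan2((a-b)[1],(a-b)[0]))),1)
print("green",d(g1,g2),"red",d(r1,r2),"slot",d(s1,s2),np.linalg.norm(s1-s2))
# slot by PCA of dark pixels inside well
sub=im[39:159,215:355];h=hsv[39:159,215:355];m=((h[...,2]<110)&(h[...,1]<110)).astype(np.uint8)*255
m[:45]=0;m[80:]=0;m[:,:55]=0;m[:,:][:,92:]=0
cs=max(cv2.findContours(m,0,1)[0],key=cv2.contourArea);bp=cv2.boxPoints(cv2.minAreaRect(cs))+[215,39]
w=[onz("wrist",p,20,c) for p in bp];print([q[:2].round(1).tolist() for q in w],[d(w[i],w[i-1]) for i in range(4)])
print("tip proj",proj("wrist",[536,80,56],c),"collar",proj("wrist",[536,80,84],c))
cv2.imwrite("pics/w3d.png",cv2.resize(im[180:384,150:400],None,fx=2.5,fy=2.5))
a=get_image("scene");cv2.imwrite("pics/s3.png",a)
p=sensors.read_state()["eef_pos"];print(p,proj("scene",[p[0],p[1],60]))
u,v=proj("scene",[p[0],p[1],80]).astype(int);cv2.imwrite("pics/s3c.png",cv2.resize(a[v-60:v+50,u-60:u+60],None,fx=5,fy=5,interpolation=2));print(u-60,v-60)
E
```

```text
centres [549.8 166.6  32. ] [549.9 166.7  32. ] spindle ctr [549.9 167.   20. ]
green 108.3 red 28.0 slot 100.1 28.136039876552445
[[533.8, 177.7], [558.0, 187.4], [572.2, 158.6], [547.3, 148.3]] [114.6, 22.0, -63.6, -157.6]
tip proj [256.91420776 189.02302124] collar [256.85560153 198.60041501]
[537.03272816  79.99729695 173.47591406] [310.15075226 201.08086397]
251 134
```

View pics/w3d.png

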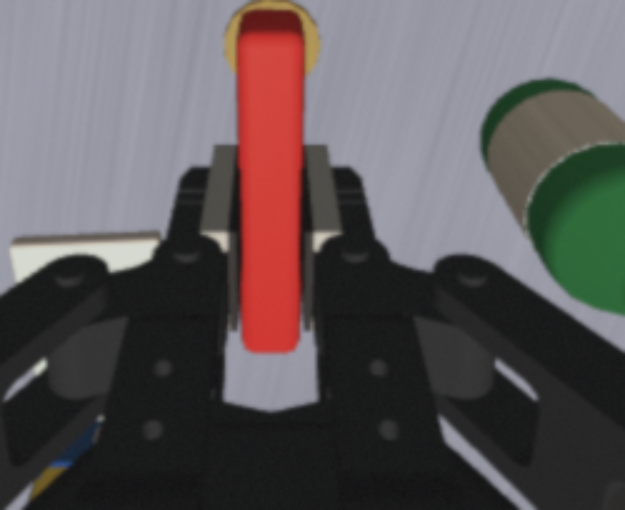

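View pics/s3c.png

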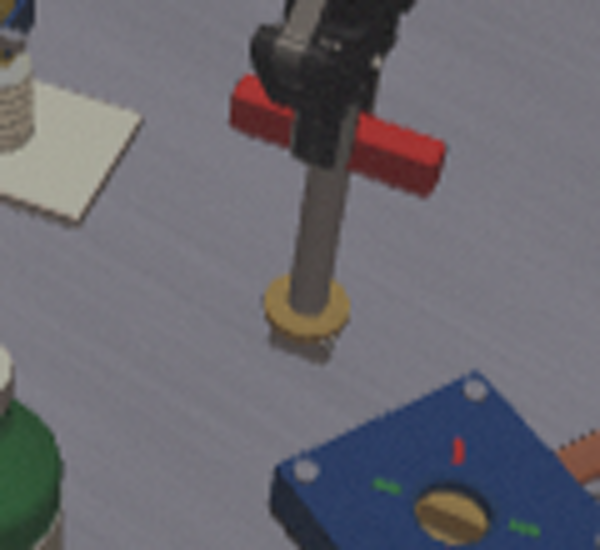

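The wrist crop shows the collar (centre about (272,40)) peeking out under the bar end, and the scene crop shows the collar at about (307,305) with the stem upright. I work out the tip position relative to the TCP.

```bash
python3 - <<'E'
from h import *
f=np.load("w3.npz");c=(f["K"],f["R"],f["t"])
im=cv2.imread("pics/w3.png");a=cv2.imread("pics/s3.png")
W=(150+272.5/2.5-.3,0)
u=W[0]
# wrist: collar edges fit
m=cv2.inRange(cv2.cvtColor(im,cv2.COLOR_BGR2HSV),(15,60,70),(32,255,255));m[:178]=0;m[212:]=0;m[:,:230]=0;m[:,290:]=0
pts=cv2.findNonZero(m)[:,0];print("wrist collar cols",pts[:,0].min(),pts[:,0].max(),"rows",pts[:,1].min(),pts[:,1].max())
m2=cv2.inRange(cv2.cvtColor(a,cv2.COLOR_BGR2HSV),(15,60,50),(32,255,255));m2[:180]=0;m2[212:]=0;m2[:,:290]=0;m2[:,335:]=0
p2=cv2.findNonZero(m2)[:,0];print("scene collar",p2.min(0),p2.max(0))
cu=(pts[:,0].min()+pts[:,0].max())/2
o1,d1=ray("wrist",(cu,pts[:,1].min()),c)   # far rim of top, +17.5 mm along +tool x
for z in(84,87,90): 
    q=o1+d1*(z-o1[2])/d1[2];s=onz("scene",((p2[:,0].min()+p2[:,0].max())/2,194.5),z);print(z,"wrist far rim",q.round(1),"-> ctr",(q-17.5*np.array([np.cos(1.77),np.sin(1.77),0])).round(1),"scene",s.round(1))
for z in(188,192): print("bar ends",z,onz("wrist",(258.6,196),z,c).round(1),onz("wrist",(258.6,320.8),z,c).round(1))
E
```

```text
wrist collar cols 240 277 rows 178 209
scene collar [304 189] [320 202]
84 wrist far rim [533.6  99.   84. ] -> ctr [537.1  81.9  84. ] scene [538.1  82.3  84. ]
87 wrist far rim [533.5  99.8  87. ] -> ctr [536.9  82.7  87. ] scene [540.5  83.5  87. ]
90 wrist far rim [533.3 100.7  90. ] -> ctr [536.7  83.5  90. ] scene [542.8  84.6  90. ]
bar ends 188 [529.4 118.3 188. ] [544.7  42.8 188. ]
bar ends 192 [529.1 119.7 192. ] [544.   46.6 192. ]
```

```bash
python3 g.py 549.2 164.6 172 1.747; python3 -m inch '[[[2,0.6,0,0.3],[4.5,1.4,0,0.7],[6.5,2.1,0,1.3],[8,2.6,0,1.3],[8.1,2.65,0.4,1.3],[8.1,2.65,0.6,1.3],[8.1,2.65,0.6,1.3]]]'; for i in 1 2 3; do python3 g.py 549.2 164.6 145 1.747; done
```

```text
at [537.   80.  173.5] [ 3.139 -0.     1.77 ] t 5.6 F [ 0.4 -0.1 -1.3] T [ 0.04 -0.01 -0.04] w 12.8 59 -> shift 8.05 2.87 0.15 turn 1.3
clock: 6.18
eef_pos: [546.0, 162.7, 166.2]
tool_rot: [-3.141, 0.001, 1.746]
force: [0.2, -0.6, -2.1]
width: 12.5
gripper_force: 59.0
at [546.  162.7 166.2] [-3.141e+00  1.000e-03  1.746e+00] t 6.18 F [ 0.2 -0.6 -2.1] T [-0.09  0.04  0.01] w 12.5 59 -> shift 0.13 0.34 2.12 turn -0.0
at [546.  162.7 166.2] [-3.141e+00  1.000e-03  1.746e+00] t 6.18 F [ 0.2 -0.6 -2.1] T [-0.09  0.04  0.01] w 12.5 59 -> shift 0.13 0.34 2.12 turn -0.0
at [546.  162.7 166.2] [-3.141e+00  1.000e-03  1.746e+00] t 6.18 F [ 0.2 -0.6 -2.1] T [-0.09  0.04  0.01] w 12.5 59 -> shift 0.13 0.34 2.12 turn -0.0
```

```bash
python3 -m inch '[[[0.1,0.2,0,0],[0.1,0.2,0,0],[0.1,0.2,0,0],[0.1,0.2,0,0]]]'; cat > col.py <<'E'
from h import *
s=sensors.read_state();c=cam("wrist");im=get_image("wrist");a=get_image("scene")
p=s["eef_pos"];w=s["tool_rot"][2];z=p[2]-116+29
def mk(i,uv,r):
    m=cv2.inRange(cv2.cvtColor(i,cv2.COLOR_BGR2HSV),(15,60,50),(32,255,255));k=np.zeros_like(m);u,v=map(int,uv)
    k[v-r:v+r,u-r:u+r]=m[v-r:v+r,u-r:u+r];cs=[x for x in cv2.findContours(k,0,1)[0] if cv2.contourArea(x)>3];return np.vstack(cs)[:,0]
A=mk(im,proj("wrist",[p[0],p[1],z],c),27);B=mk(a,proj("scene",[p[0],p[1],z]),14)
print("wrist",A.min(0),A.max(0),"scene",B.min(0),B.max(0))
q=onz("wrist",((A[:,0].min()+A[:,0].max())/2,A[:,1].min()),z,c)-17.5*np.array([np.cos(w),np.sin(w),0])
print("tcp",p.round(1),w.round(3),"wrist ctr",q.round(1),"scene",onz("scene",(B.min(0)+B.max(0))/2+[0,-1],z).round(1))
cv2.imwrite("pics/col.png",a)
print("F",s["force"].round(1))
E
python3 col.py
```

```text
clock: 6.52
eef_pos: [548.2, 164.9, 166.4]
tool_rot: [3.141, 0.0, 1.746]
force: [-0.9, -0.5, -1.8]
width: 12.5
gripper_force: 59.0
wrist [240 172] [277 209] scene [336 215] [353 230]
tcp [548.2 164.9 166.4] 1.746 wrist ctr [548.  172.2  79.4] scene [551.4 166.7  79.4]
F [-0.9 -0.5 -1.8]
```

```bash
python3 -m inch '[[[0.05,0,0.5,0],[0.05,0.05,1,0],[0.05,0.1,1.5,0],[0.05,0.1,2,0],[0.05,0.1,2.3,0],[0.05,0.1,2.6,0],[0.05,0.1,2.6,0]]]'; python3 g.py 549.2 164.6 125 1.747; 
```

```text
clock: 7.2
eef_pos: [548.5, 166.1, 139.5]
tool_rot: [-3.14, 0.0, 1.747]
force: [-0.5, -0.2, -1.1]
width: 12.4
gripper_force: 59.0
at [548.5 166.1 139.5] [-3.14   0.     1.747] t 7.2 F [-0.5 -0.2 -1.1] T [ 0.   -0.04  0.03] w 12.4 59 -> shift -0.16 0.04 1.45 turn 0.0
```

```bash
python3 -m inch '[[[0,0,0.3,0],[0,0,0.5,0],[0,0,0.7,0],[0,0,0.9,0],[0,0,0.9,0]]]'; python3 g.py 549.2 164.6 125 1.747; 
```

```text
clock: 7.62
eef_pos: [548.7, 166.1, 131.0]
tool_rot: [-3.141, 0.0, 1.747]
force: [-0.1, 0.3, -2.1]
width: 12.5
gripper_force: 59.0
at [548.7 166.1 131. ] [-3.141  0.     1.747] t 7.62 F [-0.1  0.3 -2.1] T [-0.04  0.04 -0.01] w 12.5 59 -> shift -0.16 0.02 0.6 turn 0.0
```

It has dropped into the slot with no resistance. I continue down to the collar.

```bash
python3 -m inch '[[[0,0,0.2,0],[0,0,0.4,0],[0,0,0.5,0],[0,0,0.6,0],[0,0,0.7,0],[0,0,0.8,0],[0,0,0.8,0]]]'; python3 g.py 549.2 164.6 125 1.747; 
```

```text
clock: 8.2
eef_pos: [549.5, 166.5, 125.8]
tool_rot: [3.14, 0.001, 1.747]
force: [-4.9, -2.6, 17.4]
width: 12.6
gripper_force: 61.6
at [549.5 166.5 125.8] [3.140e+00 1.000e-03 1.747e+00] t 8.2 F [-4.9 -2.6 17.4] T [-0.47  1.06 -0.05] w 12.6 62 -> shift -0.18 -0.07 0.08 turn 0.0
```

```bash
python3 -m inch '[[[0,-0.05,-0.15,0],[0,-0.05,-0.2,4],[0,-0.05,-0.2,9],[0,-0.05,-0.2,14],[0.02,-0.05,-0.2,19],[0.04,-0.05,-0.2,24],[0.06,-0.05,-0.2,29],[0.06,-0.05,-0.2,34]]]'; python3 g.py 549.2 164.6 125 0.4; 
```

```text
clock: 8.87
eef_pos: [548.1, 166.6, 125.9]
tool_rot: [3.141, 0.001, 1.15]
force: [-2.5, -0.8, 5.6]
width: 12.3
gripper_force: 59.9
at [548.1 166.6 125.9] [3.141e+00 1.000e-03 1.150e+00] t 8.87 F [-2.5 -0.8  5.6] T [-0.2   0.62  0.14] w 12.3 60 -> shift -0.14 0.18 0.09 turn 43.0
```

```bash
python3 -m inch '[[[0,0,0,5],[0,0,0,10],[0,0,0,15],[0,0,0,20],[0,0,0,25],[0,0,0,30],[0,0,0,35],[0,0,0,39]]]'; python3 g.py 549.2 164.6 125 0.39;  python3 -m inch '[[[0,0,0,2],[0,0,0,4],[0,0,0,6],[0,0,0,6]]]'; python3 g.py 549.2 164.6 125 0.39
```

```text
clock: 9.53
eef_pos: [547.6, 167.5, 126.0]
tool_rot: [-3.141, 0.001, 0.47]
force: [-2.3, 0.3, 5.2]
width: 12.3
gripper_force: 60.0
at [547.6 167.5 126. ] [-3.141e+00  1.000e-03  4.700e-01] t 9.53 F [-2.3  0.3  5.2] T [0.13 0.8  0.17] w 12.3 60 -> shift 0.01 0.33 0.1 turn 4.6
clock: 9.87
eef_pos: [547.5, 167.7, 126.0]
tool_rot: [-3.141, 0.001, 0.368]
force: [-2.4, 0.3, 6.2]
width: 12.6
gripper_force: 60.0
at [547.5 167.7 126. ] [-3.141e+00  1.000e-03  3.680e-01] t 9.87 F [-2.4  0.3  6.2] T [0.15 0.75 0.07] w 12.6 60 -> shift 0.04 0.35 0.1 turn -1.2
```

```bash
for i in 1 2; do python3 -m inch '[[[0,0,0,1.5],[0,0,0,3],[0,0,0,3]]]' >/dev/null; python3 g.py 549.2 164.6 125 0.39; done
```

```text
at [547.6 167.7 126. ] [-3.141e+00  1.000e-03  3.190e-01] t 10.12 F [-2.7  1.2  5. ] T [0.17 0.73 0.65] w 12.7 60 -> shift 0.06 0.35 0.1 turn -4.1
at [547.8 167.8 126. ] [-3.141  0.     0.269] t 10.37 F [-2.  -0.7  5.3] T [0.12 0.59 1.23] w 12.5 65 -> shift 0.05 0.35 0.1 turn -6.9
```

The torque climbed from 0.15 to 1.2 N m, so it is at the stop. I ease off within the play and lift out.

```bash
python3 -m inch '[[[0,0,0,-3],[0,0,0,-5.5],[0,0,0,-5.5],[0,0,-0.4,-5.5],[0,0,-0.9,-5.5],[0,0,-1.5,-5.5],[0,0,-2.5,-5.5],[0,0,-4,-5.5]]]';python3 -m inch '[[[0,0,-3,0],[0,0,-6,0],[0,0,-9,0],[0,0,-12,0],[0,0,-12.4,0],[0,0,-12.4,0]]]'; python3 g.py 470 -318 290 1.738; python3 - <<'E'
from h import *
a=get_image("scene");b=get_image("top")
cv2.imwrite("pics/s5.png",np.hstack([cv2.resize(a[60:270,290:400],None,fx=2.8,fy=2.8,interpolation=2),cv2.resize(b[150:270,110:200],(441,588),interpolation=2)]))
E
```

```text
clock: 11.03
eef_pos: [548.4, 166.1, 165.8]
tool_rot: [3.141, 0.001, 0.359]
force: [-0.1, 0.1, -0.6]
width: 12.4
gripper_force: 59.3
clock: 11.53
eef_pos: [550.3, 166.7, 292.9]
tool_rot: [3.141, -0.007, 0.359]
force: [-0.2, 0.4, -2.0]
width: 12.4
gripper_force: 59.3
at [550.3 166.7 292.9] [ 3.141 -0.007  0.359] t 11.53 F [-0.2  0.4 -2. ] T [0.01 0.02 0.04] w 12.4 59 -> shift -24.53 42.57 0.29 turn -79.0
```

View pics/s5.png

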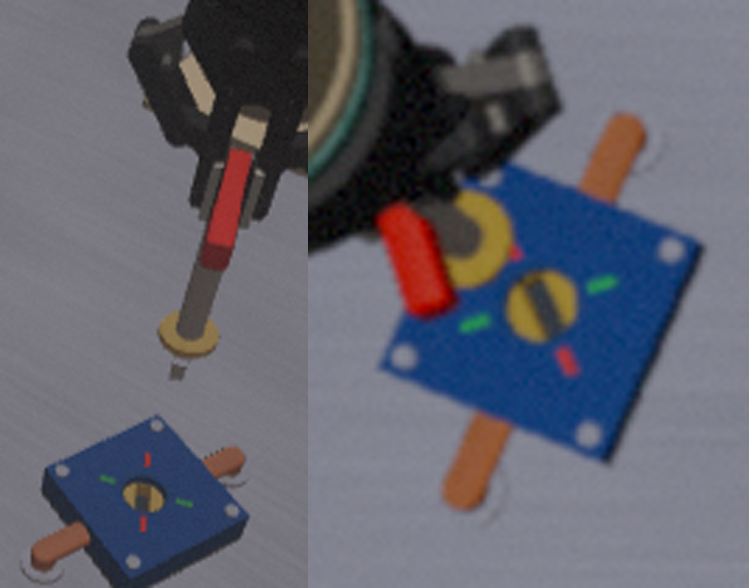

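The top view shows the slot now lined up with the red marks (shut), and the key is clear of the valve. I carry it back to in front of clip0.

```bash
python3 -m inch '[[[-1,1.7,0,-3],[-2.7,4.7,0,-8.5],[-4.4,7.7,0,-14],[-6.2,10.7,0,-20],[-7.9,13.7,0,-25.5],[-9.6,16.7,0,-31],[-11.3,19.7,0,-36.5],[-13,22.6,0,-42]]]'; python3 g.py 470 -318 292 1.738; 
```

```text
clock: 12.3
eef_pos: [504.6, -92.4, 287.8]
tool_rot: [-3.139, 0.001, 1.097]
force: [1.0, 0.1, -1.8]
width: 12.9
gripper_force: 59.3
at [504.6 -92.4 287.8] [-3.139e+00  1.000e-03  1.097e+00] t 12.3 F [ 1.   0.1 -1.8] T [-0.03  0.01  0.02] w 12.9 59 -> shift -21.66 7.21 -0.42 turn -36.7
```

```bash
python3 -m inch '[[[-3,1,0,-5.5],[-6.2,2,0,-11],[-9.4,3.1,0,-16.5],[-12.6,4.2,0,-22],[-15.8,5.3,0,-27.5],[-19,6.3,0,-33],[-21.6,7.2,0,-36.7],[-21.6,7.2,0,-36.7]]]'; python3 -m inch '[[[0,0,0,0],[0,0,0,0],[0,0,0,0]]]' >/dev/null;python3 g.py 470 -318 180 1.738; python3 - <<'E'
from h import *
def collar(path):
    a=cv2.imread(path);m=cv2.inRange(cv2.cvtColor(a,cv2.COLOR_BGR2HSV),(15,60,50),(32,255,255));k=np.zeros_like(m);k[50:80,170:215]=m[50:80,170:215]
    p=cv2.findNonZero(k)[:,0];print(path,p.min(0),p.max(0),p.mean(0).round(2))
    r=cv2.inRange(cv2.cvtColor(a,cv2.COLOR_BGR2HSV),(0,170,60),(6,255,255));r[60:]=0;q=cv2.findNonZero(r)[:,0];print("bar",q.min(0),q.max(0),q.mean(0).round(2))
cv2.imwrite("pics/s6.png",get_image("scene"));cv2.imwrite("pics/w6.png",get_image("wrist"))
collar("pics/s2.png");collar("pics/s6.png")
for f in("w2","w6"):
    i=cv2.imread(f"pics/{f}.png");r=cv2.inRange(cv2.cvtColor(i,cv2.COLOR_BGR2HSV),(0,170,60),(6,255,255));c=max(cv2.findContours(r,0,1)[0],key=cv2.contourArea);print(f,cv2.minAreaRect(c))
E
```

```text
clock: 12.97
eef_pos: [466.9, -323.1, 287.1]
tool_rot: [-3.137, 0.002, 1.726]
force: [-0.5, 0.1, -1.9]
width: 12.3
gripper_force: 59.3
at [ 470.9 -313.6  288.6] [-3.141e+00 -2.000e-03  1.735e+00] t 13.22 F [-0.  -0.7 -0.8] T [ 0.01  0.02 -0.01] w 12.2 59 -> shift -0.42 -0.16 10.86 turn -0.2
pics/s2.png [184  58] [198  67] [191.42  63.27]
bar [169  12] [201  28] [186.05  19.67]
pics/s6.png [186  61] [200  70] [193.26  65.87]
bar [171  15] [203  30] [187.89  22.27]
w2 ((258.0, 251.5), (135.0, 26.0), 90.0)
w6 ((258.0, 251.5), (135.0, 26.0), 90.0)
```

```bash
python3 - <<'E'
from h import *
J=np.array([proj("scene",np.array([470,-316,200])+np.eye(3)[i]*5)-proj("scene",[470,-316,200]) for i in range(3)]).T/5
print(J.round(3)); print("pred for (1.5,5.2,-2.5):",J@[1.5,5.2,-2.5],"seen 1.84,2.6")
E
python3 -m inch '[[[-0.45,-0.15,0,-0.1],[-0.45,-0.15,0,-0.1],[-0.45,-0.15,0,-0.1],[-0.45,-0.15,0,-0.1]]]' >/dev/null;python3 g.py 469.4 -318.8 180 1.738;python3 - <<'E'
from h import *
def collar(path):
    a=cv2.imread(path);m=cv2.inRange(cv2.cvtColor(a,cv2.COLOR_BGR2HSV),(15,60,50),(32,255,255));k=np.zeros_like(m);k[50:80,170:215]=m[50:80,170:215]
    p=cv2.findNonZero(k)[:,0];print(path,p.min(0),p.max(0),p.mean(0).round(2))
    r=cv2.inRange(cv2.cvtColor(a,cv2.COLOR_BGR2HSV),(0,170,60),(6,255,255));r[60:]=0;q=cv2.findNonZero(r)[:,0];print("bar",q.min(0),q.max(0),q.mean(0).round(2))
cv2.imwrite("pics/s7.png",get_image("scene"));collar("pics/s7.png");print(sensors.read_state()["eef_pos"])
E
```

```text
[[-0.311  0.295 -0.06 ]
 [ 0.175  0.141 -0.391]]
pred for (1.5,5.2,-2.5): [1.22005397 1.97546623] seen 1.84,2.6
at [ 470.  -320.   289.4] [3.142 0.    1.735] t 13.65 F [ 0.2 -0.5 -2. ] T [ 0.02 -0.01  0.03] w 12.4 59 -> shift 0.13 -0.04 10.94 turn -0.2
pics/s7.png [184  60] [198  68] [191.59  64.36]
bar [169  14] [200  29] [186.08  21.16]
[ 470.061041   -319.96996098  289.38693833]
```

```bash
python3 -m inch '[[[0.05,0,2.5,-0.2],[0.1,0,6,-0.2],[0.1,0,9.5,-0.2],[0.1,0,12.5,-0.2],[0.1,0,14.5,-0.2],[0.1,0,15.7,-0.2],[0.1,0,15.7,-0.2],[0.1,0,15.7,-0.2]]]'; python3 g.py 524 -304.8 130 1.739; python3 - <<'E'
from h import *
a=get_image("scene");b=get_image("top");s=sensors.read_state();print(s["eef_pos"].round(1),s["force"].round(1))
cv2.imwrite("pics/s8.png",np.hstack([cv2.resize(a[70:180,130:230],(400,440),interpolation=2),cv2.resize(b[190:290,330:420],(396,440),interpolation=2)]))
E
```

```text
clock: 14.37
eef_pos: [469.8, -318.9, 132.1]
tool_rot: [-3.141, -0.001, 1.739]
force: [0.5, -0.8, -1.4]
width: 12.6
gripper_force: 59.3
at [ 469.8 -318.9  132.1] [-3.141e+00 -1.000e-03  1.739e+00] t 14.37 F [ 0.5 -0.8 -1.4] T [ 0.02 -0.01  0.01] w 12.6 59 -> shift 0.49 5.58 0.21 turn -0.0
[ 470.7 -319.6  133.5] [-0.4 -1.1 -0.4]
```

View pics/s8.png

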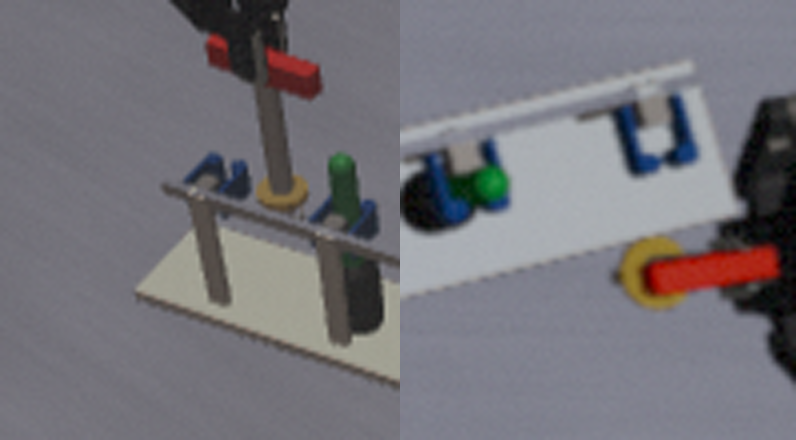

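The key hangs upright in front of the empty clip: collar at (283,190) in the scene crop and just in front of the plate in the top crop. I push it in along the rack's +x.

```bash
python3 -m inch '[[[0.1,1,0,0],[0.2,2.2,0.05,0],[0.3,3.3,0.1,0],[0.35,3.9,0.15,0],[0.38,4.3,0.15,0],[0.4,4.6,0.15,0],[0.4,4.6,0.15,0]]]'; python3 g.py 524 -304.8 130 1.739; python3 -m inch '[[[0.03,0.3,0,0],[0.06,0.6,0,0],[0.08,0.9,0,0],[0.1,1.1,0,0],[0.1,1.1,0,0]]]'; python3 g.py 524 -304.8 129 1.739
```

```text
clock: 15.05
eef_pos: [513.9, -307.7, 130.4]
tool_rot: [-3.14, -0.0, 1.738]
force: [-1.8, -0.8, -3.2]
width: 12.4
gripper_force: 59.2
at [ 513.9 -307.7  130.4] [-3.14  -0.     1.738] t 15.05 F [-1.8 -0.8 -3.2] T [-0.35  0.44  0.  ] w 12.4 59 -> shift 0.12 1.04 0.04 turn -0.0
clock: 15.47
eef_pos: [527.0, -304.4, 131.2]
tool_rot: [3.139, 0.001, 1.739]
force: [1.4, -0.3, -1.4]
width: 12.5
gripper_force: 59.3
at [ 527.  -304.4  131.2] [3.139e+00 1.000e-03 1.739e+00] t 15.47 F [ 1.4 -0.3 -1.4] T [-0.13 -0.29  0.  ] w 12.5 59 -> shift 0.01 -0.3 0.22 turn 0.0
```

```bash
python3 -m inch '[[[0.01,0.1,0.1,0],[0.01,0.1,0.2,0],[0.01,0.1,0.25,0],[0.01,0.1,0.25,0]]]'; python3 g.py 526 -304.8 129 1.739
```

```text
clock: 15.8
eef_pos: [527.1, -304.4, 129.0]
tool_rot: [3.14, 0.001, 1.739]
force: [0.3, 0.4, 2.7]
width: 12.3
gripper_force: 59.9
at [ 527.1 -304.4  129. ] [3.140e+00 1.000e-03 1.739e+00] t 15.8 F [0.3 0.4 2.7] T [-0.06 -0.09  0.01] w 12.3 60 -> shift -0.02 -0.11 -0.0 turn -0.0
```

Its foot is on the plate, at the same pose as the original grasp. I release, rise and check.

```bash
python3 -m inch '[[[0,0,0,0],[0,0,0,0],[0,0,0,0],[0,0,0,0],[0,0,-0.3,0],[0,0,-1.5,0],[0,0,-3.5,0],[0,0,-6,0]]]' 5; python3 -m inch '[[[0,0,-3,0],[-1,-2,-6,0],[-2,-5,-8,0],[-3,-8,-9,0],[-4,-11,-9,0],[-5,-14,-9,0],[-5,-16,-9,0],[-5,-16,-9,0]]]'; python3 - <<'E'
from h import *
a=get_image("scene");b=get_image("top")
cv2.imwrite("pics/s9a.png",a)
cv2.imwrite("pics/s9.png",np.hstack([cv2.resize(a[70:180,130:230],(400,440),interpolation=2),cv2.resize(b[190:290,260:430],(400,235),interpolation=2) if 0 else cv2.resize(b[190:280,340:422],(400,440),interpolation=2)]))
for n,f0,im,box in(("scene","s0",a,(85,115,160,205)),("top","t0",b,(200,240,360,430))):
  for i in (cv2.imread(f"pics/{f0}.png"),im):
    m=cv2.inRange(cv2.cvtColor(i,cv2.COLOR_BGR2HSV),(0,170,70),(6,255,255));k=np.zeros_like(m);k[box[0]:box[1],box[2]:box[3]]=m[box[0]:box[1],box[2]:box[3]];p=cv2.findNonZero(k)[:,0];print(n,len(p),p.mean(0).round(2))
for n,i0,i1,bx in (("soap s",cv2.imread("pics/s0.png"),a,(200,265,225,270)),("soap t",cv2.imread("pics/t0.png"),b,(120,172,200,245)),("brushes t",cv2.imread("pics/t0.png"),b,(222,258,285,358)),("valve t",cv2.imread("pics/t0.png"),b,(180,245,120,195))):
    q=slice(bx[0],bx[1]),slice(bx[2],bx[3]);print(n,cv2.absdiff(i0[q],i1[q]).mean().round(2))
E
```

```text
clock: 16.47
eef_pos: [525.3, -303.9, 188.5]
tool_rot: [-3.139, -0.002, 1.739]
force: [0.3, 0.4, 0.5]
width: 49.9
gripper_force: 0.0
clock: 17.13
eef_pos: [371.3, -382.8, 279.4]
tool_rot: [-3.138, 0.001, 1.731]
force: [-0.1, 0.3, -0.4]
width: 50.1
gripper_force: 0.0
scene 95 [181.72  97.24]
scene 97 [181.64  97.14]
top 265 [396.39 219.63]
top 269 [395.94 219.83]
soap s 1.4
soap t 2.07
brushes t 1.61
valve t 3.17
```

View pics/s9.png

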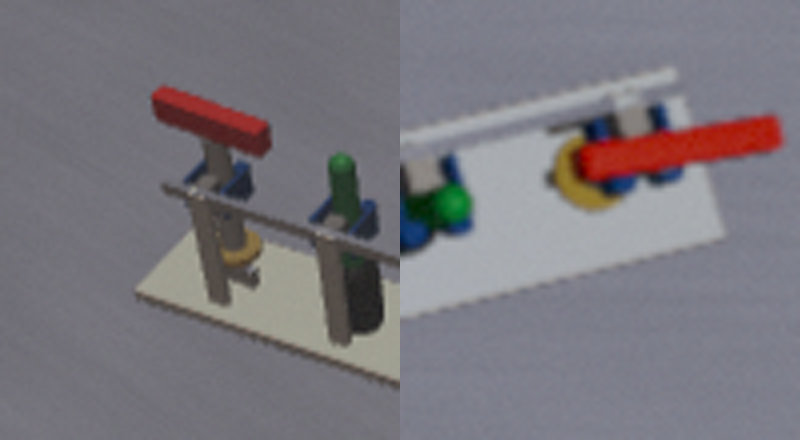

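The key stands upright in clip0, within half a pixel of where it started, and the brushes and soap have not moved. I hand in the job.

```bash
python3 -c "
from cell import order
print(order.finish_job())"
```

```text
the job is handed in; nothing more can be done
None
```

The valve is turned clockwise to its stop and the key is snapped back upright in its clip; the brushes and soap were left where they stood, and the job is handed in (about 17 s of the 72 s used).

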